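Close the battery cover of the leak tester

TASK

The bench leak tester is getting fresh batteries. With a fingertip, press the battery that still stands up down into its well level with the other three, then fold the yellow cover over the batteries, press it flat and push it across until its edge is tucked fully home beneath the lip of the control section and it stays shut by itself. Only press and push: do not lift anything, do not shove the tester along the bench, and leave the other things on the bench alone.

Things in the scene. Friction and masses are not known exactly. Their poses are not given: they have to be found in the camera images.
- tester: bench leak tester, 3.2 kg, loose on rubber feet, 120 (x) x 220 (y) x 80 mm; origin at the centre of its underside, z up. Raised light-grey control section with display at y -115 to +4 mm (top 80 mm high; a hose port sticks out 28 mm at that end); battery deck at y -5 to +100 mm (top 58 mm high) with 4 round batteries, 26 mm across, in wells at x -15.5 / +15.5, y 40 / 70 mm.
- cell (a joint): height in m of the one battery not yet seated (tester x -15.5, y 40 mm): 0 = home, starts 0.012 to 0.024. It slides straight down its well with about 2 N of friction and stays where it is left. The other three are fixed in place, their ends 60 mm above the bench.
- cell_top (a point): centre of the top of that battery's small steel end knob; 61.5 mm above the bench when it is home (the 26 mm wide shoulder round the knob lies 1.5 mm lower)
- cover (a joint): angle in rad of the yellow cover on its hinge pin: 0 = flat over the batteries, 1.57 = upright; starts 1.85 to 2.25 = open, leaning outwards beyond the battery end (+y) of the tester. The hinge is stiff: the cover stays where it is left. Near 0 springs hold it off: see cover_slide.
- cover_slide (a joint): how far in m the hinge pin and cover have slid in their slots towards the lip (tester -y): 0 = back (start), 0.010 = home against a stop; 5 N of friction. Sprung contacts under the cover hold it about 0.1 rad open until it is pressed flat (about 5 N at the ridge); only while held flat does its tongue pass beneath the lip, which then keeps it down.
- cover_pin (a point): centre of the hinge pin, 64 mm above the bench, at tester y +92 mm at the start; the pin lies along tester x. The cover is 76 mm wide along the pin and 75 mm from pin to front wall, beyond which a tongue, 50 mm wide and 3 mm thick, sticks out 10.5 mm more. When flat, its outer face is 10 mm above the pin.
- cover_edge (a point): middle of the tip of the tongue, the cover's free edge, 85.5 mm from the pin; it must end beneath the lip. With the pin back it folds down 2.5 mm clear of the lip; if the cover is slid forward before it is flat, the tongue lands on top of the lip and the cover has to be slid back first.
- cover_ridge (a point): on the cover's outer face, middle of the foot of the thumb ridge on its hinge side, 53.5 mm from the pin; z out of the face, y towards the hinge. The ridge is 54 mm long along the pin, 3 mm thick, 4.5 mm high; between it and the hinge the face is flat and free for 50 mm, so a fingertip there can press the cover flat and push the ridge towards the lip.
- lip (a point): middle of the lower edge of the retaining lip, the overhanging edge of the control section: tester (0, 4, 65.5) mm; the lip runs along the whole tester x, overhangs 9 mm, its underside is 65.5 mm and its top 80 mm above the bench
- spent_cell_1: used battery, 26 mm across, 49.5 mm tall, standing loose on the bench; bystander; origin at the centre of its underside
- spent_cell_2: second used battery, the same; bystander
- driver: screwdriver with red handle, 200 mm long, lying; bystander
- highlighter: yellow highlighter pen, 135 mm long, lying; bystander
- nipple_1: brass hose nipple, 52 mm, lying; bystander
- nipple_2: brass hose nipple, 59 mm, lying; bystander
- nipple_3: brass hose nipple, 46 mm, lying; bystander
- mug: red travel mug with black lid, 164 mm tall; bystander
- tub_small: small white lidded tub, 64 mm across, 66 mm tall; bystander

How it is judged (in metres and radians):
On the way, in this order (a step that is already met when the one before it is completed fails the run):
1. the raised battery is pressed home while the cover is still open (value of joint cell below 0.003 m and value of joint cover above 0.8 rad), for 0.1 s.
2. the cover is folded over onto the batteries (value of joint cover below 0.2 rad), for 0.05 s.
At the end, for the whole second after the job is handed in: The fourth battery is within 3 mm of home, the cover is shut (under 0.045 rad), slid at least 7 of its 10 mm so that its tongue lies at least 4 mm in beneath the lip and is held there, and the tester stands level, at rest, within 40 mm of where it began (value of joint cell below 0.003 m and value of joint cover below 0.045 rad and value of joint cover_slide above 0.007 m and y of cover_edge in the frame of lip below -0.004 m and z of cover_edge in the frame of lip below 0 m and angle between tester's own z axis and vertical below 0.03 rad and height (world z) of tester below 0.004 m and linear speed of tester below 0.01 m/s and distance of tester from where it was at the start of the episode below 0.04 m); the robot touches nothing.
It fails at once if the tester is lifted, tipped or shoved more than 40 mm (height (world z) of tester above 0.012 m or angle between tester's own z axis and vertical above 0.12 rad or distance of tester from where it was at the start of the episode above 0.04 m).
It fails at once if the battery is pulled up out of its well (value of joint cell above 0.03 m).
It fails at once if a used battery is moved or knocked over (distance of any of spent_cell_1, spent_cell_2 from where it was at the start of the episode above 0.02 m or angle between any of spent_cell_1, spent_cell_2's own z axis and vertical above 0.5 rad).
It fails at once if another loose thing on the bench is moved (distance of any of driver, highlighter, nipple_1, nipple_2, nipple_3, mug, tub_small from where it was at the start of the episode above 0.02 m).
It also fails if it takes over 45 s, if anything falls off the work surface, if the arm or the gripper's body presses on something with over 40 N, if the wrist force passes 120 N, or if a joint passes its speed limit or range.

ROBOT

A 7-joint arm with a two-finger parallel gripper is mounted at the origin on a cart in front of the work surface, level with it; the furniture and walls round the work are solid. World frame = base frame: x ahead of the robot, y to its left, z up, the work surface at z = 0. Lengths are in mm, angles in rad, forces in N, time in s.
With the tool pointing down it reaches from about 400 to 900 mm from the base axis. Payload 5.5 kg.
Tool frame: the origin (TCP) lies at the very end of the fingers, on their centre line; the grasp point (between the pads) lies 19 mm behind it; z points along the fingers, y is the direction in which the jaws open and shut (so a half turn about z gives the same grasp; the last joint's range is limited). The gripper opens to 92 mm and grips with 3 to 60 N. Pads are 19 mm wide; open, the fingers measure 130 mm over their backs; the gripper's body (75 mm by 190 mm) begins 47 mm behind the grasp point.
Start: joints at [0.263, 0.501, -0.427, 1.55, 0.221, 1.138, -0.21], TCP at [650, 0.037, 226.729] pointing down, gripper open.
Joint ranges: [-2.88, 2.88], [-0.31, 2.03], [-1.54, 1.56], [0.2, 2.42], [-1.41, 4.55], [0.19, 2.02], [-2.57, 2.57]. Speed limits (rad/s): [2.57, 2.57, 3.14, 3.14, 3.14, 3.14, 3.14].

INTERFACE

Orientations are given as a 3x3 rotation matrix whose columns are the frame's x, y, z axes.
In Python, from cell import readout, viewer, env gives the robot as it stands.
- The arm moves only by the shell command python3 -m handwheel 'ROWS' [FORCE]. ROWS is JSON, a list of rows, each a list of 7 numbers: the shift along the tool's x, y, z normalised to -1 to 1, where 1 is 0.3 m, then the turn, a rotation vector about the tool's x, y, z normalised to -1 to 1, where 1 is pi/2 rad, then the closure, from -1 (fully open) to 1 (shut). In form: [[x, y, z, wx, wy, wz, grip], ...]. A call has 1 to 20 rows; each row is the pose to reach, as a shift and turn from the pose measured when the call began, along the tool's axes at that moment; what a row does not reach only later rows make up. A row lasts 1/10 s, in which the tool goes at most 50 mm and 8.59 degrees, less where a joint would pass 70% of its speed; a pose out of reach is approached as far as the arm can. A call with a number of a shift or a turn outside -1 to 1 is refused whole. A call with a gripper value outside its range is refused whole. The fingers move at their own pace and stop on an object; FORCE is the grip in N (left out, the last holds). Time passes only in rows, so rows that repeat a pose let the fingers close. It gives the time, the measured TCP pose, the force and the opening at its end, in the units of the state.
- readout.sense(): the state, without advancing time (a new reading comes with each control period).
- viewer.snapshot(name): name is "scene" or "side" or "wrist"; returns the picture (400x640x3 uint8, red, green, blue); there is no depth.
- viewer.camera_params(name): a dict with "intrinsics" (3x3 intrinsics, pixels), "rvec" (rotation vector, rad) and "tvec" (3), from world to camera coordinates, as OpenCV has them. Camera axes: x right, y down, z forward; pixel columns grow to the right and rows downward; lengths in mm; the calibration is good to about 2 mm. A picture is of the moment at which its call begins: read the wrist's pose just before it. camera_params takes no time and is no camera call; for the wrist camera it gives the pose at the moment of the call.
- env.job_done(): hands the job in, once; it reports no verdict.
The state is a dict: "clock": time; "qpos": joint angles; "qvel": joint speeds; "effort": joint torques, N m; "position": TCP position; "ee_rot": TCP orientation; "wrist_force": force on the tool from outside, world axes, zero at the start; "torque": the same for the moment, N m; "opening": opening from 0.0 (shut) to 1.0 (fully open).
Only numpy, scipy, OpenCV 4.12 (cv2) and the standard library are available. Lean on these libraries where they do the work, as an engineer would, in place of code of your own. Each camera call takes 0.05 s, during which the arm holds its last target.

## Working session

There is one attempt and no reset: what is moved stays moved. The work goes in short steps, Python scripts to look and compute and a shell command to move; the robot and the scene stay as the last step left them, time stands still between calls to the robot, and variables do not carry over. Pictures are saved under pics/ and viewed, and the job is handed in when it is done.

```bash
ls; mkdir -p pics; python3 - <<'E'
from cell import readout, viewer, env
import cv2
s=readout.sense();print({k:s[k] for k in('clock','position','ee_rot','wrist_force','opening')})
for n in("scene","side","wrist"):
    im=viewer.snapshot(n);cv2.imwrite(f"pics/{n}0.png",im[:,:,::-1]);print(n,viewer.camera_params(n))
E
```

```text
pics
{'clock': 0.0, 'position': array([ 6.49283366e+02, -5.29617057e-02,  2.25633511e+02]), 'ee_rot': array([[ 7.81551583e-06,  9.99998018e-01, -1.99117800e-03],
       [ 9.99999996e-01, -7.64863085e-06,  8.38197880e-05],
       [ 8.38043920e-05, -1.99117865e-03, -9.99998014e-01]]), 'wrist_force': array([-0.20659652,  0.15885035, -0.08712663]), 'opening': 1.003413172184644}
scene {'intrinsics': array([[371.26600126,   0.        , 322.30363583],
       [  0.        , 371.26600126, 203.50990864],
       [  0.        ,   0.        ,   1.        ]]), 'rvec': array([ 2.12954664, -1.00300594,  0.42363332]), 'tvec': array([-374.92094145,  323.67782967,  809.06746988])}
side {'intrinsics': array([[449.54933824,   0.        , 324.8197297 ],
       [  0.        , 449.54933824, 194.43306309],
       [  0.        ,   0.        ,   1.        ]]), 'rvec': array([ 2.18352197, -1.26060169,  0.4218936 ]), 'tvec': array([-321.05209313,  378.80491191, 1242.62089265])}
wrist {'intrinsics': array([[321.82889431,   0.        , 314.63405982],
       [  0.        , 321.82889431, 195.67899945],
       [  0.        ,   0.        ,   1.        ]]), 'rvec': array([-2.89515847e+00,  6.41559488e-04,  7.04351104e-04]), 'tvec': array([-648.8060408 ,  -30.43814552,  387.43567711])}
```

View pics/scene0.png

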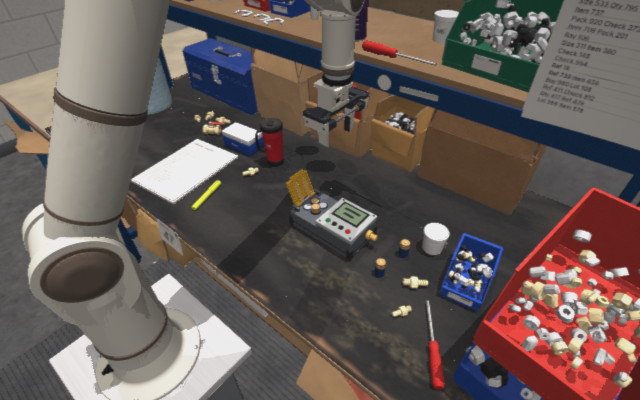

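View pics/side0.png

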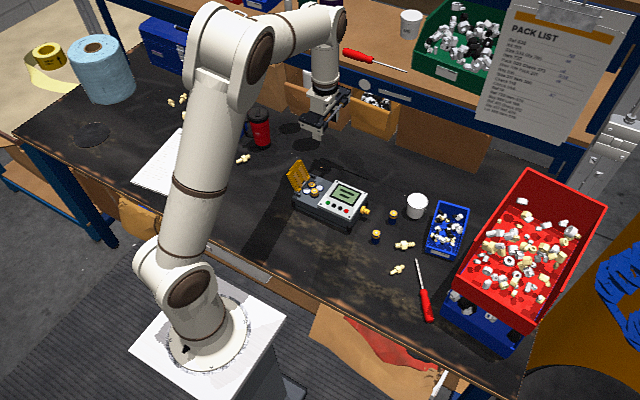

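View pics/wrist0.png

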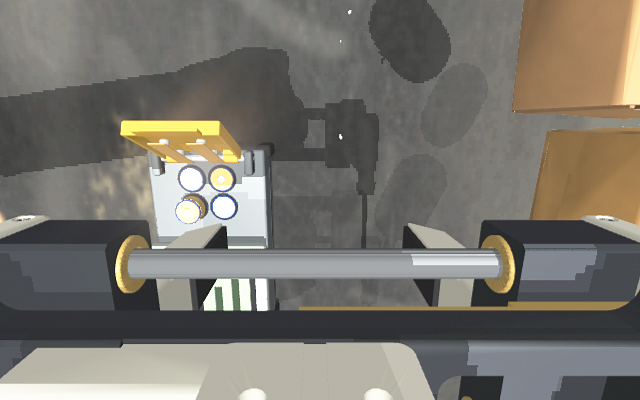

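The wrist view shows the deck with four batteries, the raised one at about (188,210). The yellow cover is at (180,140). Image up is roughly world +y, and the tester's +y points nearly the same way. I'll enlarge for measurement.

```bash
python3 - <<'E'
import cv2
for n,(x0,x1,y0,y1),k in(("wrist",(100,300,100,250),4),("scene",(270,400,155,265),6),("side",(270,390,145,240),6)):
    im=cv2.imread(f"pics/{n}0.png")[y0:y1,x0:x1]
    cv2.imwrite(f"pics/{n}0z.png",cv2.resize(im,None,fx=k,fy=k,interpolation=cv2.INTER_CUBIC))
E
```

```text
(no output)
```

View pics/wrist0z.png

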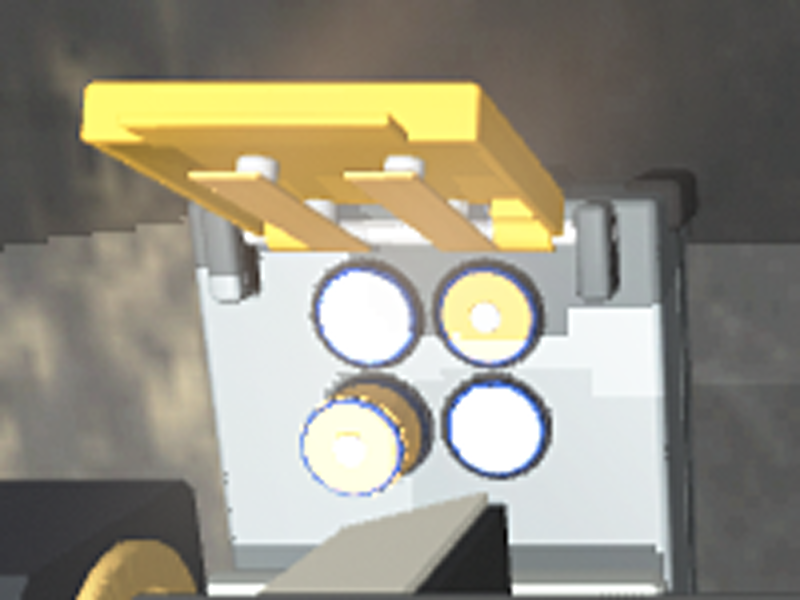

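View pics/scene0z.png

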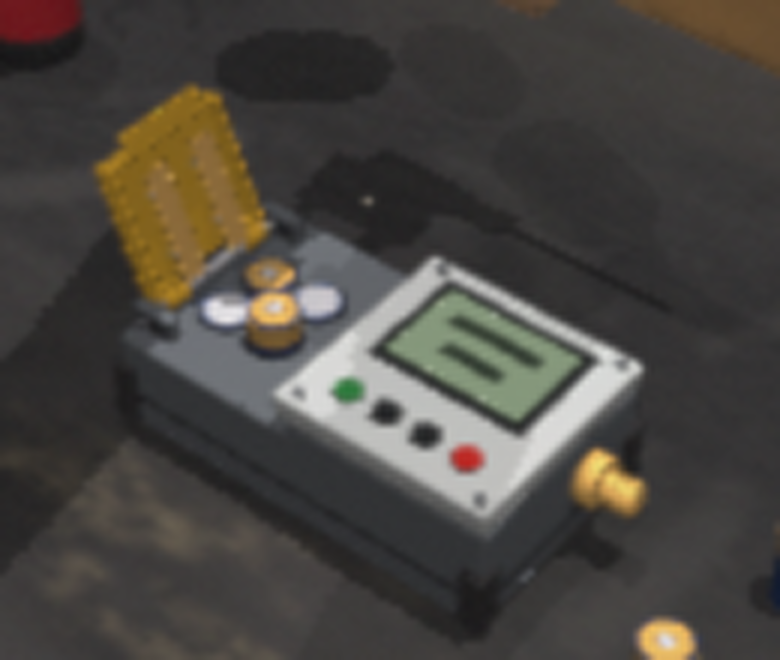

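View pics/side0z.png

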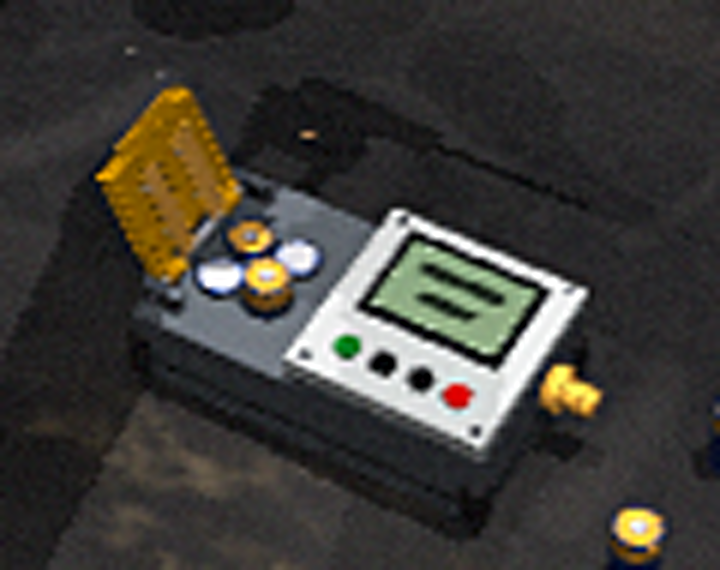

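```bash
cat > h.py <<'E'
import numpy as np,cv2
def ray(c,uv):
    R=cv2.Rodrigues(np.array(c['rvec']))[0];t=np.array(c['tvec'])
    p=cv2.undistortPoints(np.array([[uv]],float),c['intrinsics'],None)[0,0]
    return -R.T@t, R.T@np.array([p[0],p[1],1])
def onz(c,uv,z):
    o,d=ray(c,uv);return o+d*(z-o[2])/d[2]
def fit(loc,w):
    loc=np.array(loc,float)[:,:2];w=np.array(w)[:,:2]
    a=loc-loc.mean(0);b=w-w.mean(0)
    th=np.arctan2((a[:,0]*b[:,1]-a[:,1]*b[:,0]).sum(),(a*b).sum())
    R=np.array([[np.cos(th),-np.sin(th)],[np.sin(th),np.cos(th)]])
    t=w.mean(0)-R@loc.mean(0);return th,t,w-(loc@R.T+t)
def proj(c,P): return cv2.projectPoints(np.array(P,float).reshape(-1,3),c['rvec'],c['tvec'],c['intrinsics'],None)[0][:,0]
def tw(th,t,p): 
    c,s=np.cos(th),np.sin(th);return np.array([t[0]+c*p[0]-s*p[1],t[1]+s*p[0]+c*p[1],p[2]])
E
python3 - <<'E'
from h import *
from cell import viewer
C={n:viewer.camera_params(n) for n in("scene","side","wrist")}
loc=[(-15.5,70),(15.5,70),(15.5,40)]
px={"wrist":[(192,178.7),(222,178.5),(224,206.7)],
"scene":[(270+228/6,155+309/6),(270+270/6,155+274/6),(270+321/6,155+301/6)],
"side":[(270+219/6,145+276/6),(270+251/6,145+237/6),(270+298/6,145+257/6)]}
kn={"wrist":(188,212),"scene":(270+275/6,155+307/6),"side":(270+267/6,145+274/6)}
for n in C:
    th,t,r=fit(loc,[onz(C[n],p,60) for p in px[n]])
    print(n,th,t,r.round(1).tolist())
    b=tw(th,t,(-15.5,40,0))
    print(b,[ (z,np.linalg.norm(onz(C[n],kn[n],z)[:2]-b[:2]).round(1)) for z in range(62,92,3)])
E
```

```text
scene 0.014764084037860241 [535.10789391 -73.62776714] [[-0.3, 0.3], [-0.0, 0.5], [0.3, -0.8]]
[519.0190413  -33.86096161   0.        ] [(62, np.float64(17.8)), (65, np.float64(14.6)), (68, np.float64(11.4)), (71, np.float64(8.2)), (74, np.float64(5.0)), (77, np.float64(1.9)), (80, np.float64(1.6)), (83, np.float64(4.7)), (86, np.float64(7.9)), (89, np.float64(11.1))]
side 0.006870910344503337 [535.24578645 -71.25107556] [[-0.9, 0.6], [0.3, -0.4], [0.7, -0.2]]
[519.47131807 -31.35851802   0.        ] [(62, np.float64(14.0)), (65, np.float64(11.5)), (68, np.float64(9.1)), (71, np.float64(6.7)), (74, np.float64(4.3)), (77, np.float64(1.8)), (80, np.float64(0.6)), (83, np.float64(3.0)), (86, np.float64(5.4)), (89, np.float64(7.8))]
wrist 0.00042236675496677435 [538.88956053 -68.47300472] [[0.2, -0.1], [-0.1, 0.0], [-0.1, 0.1]]
[523.37266724 -28.47955497   0.        ] [(62, np.float64(8.2)), (65, np.float64(6.7)), (68, np.float64(5.1)), (71, np.float64(3.6)), (74, np.float64(2.0)), (77, np.float64(0.5)), (80, np.float64(1.1)), (83, np.float64(2.6)), (86, np.float64(4.1)), (89, np.float64(5.7))]
```

```bash
python3 - <<'E'
from h import *
from cell import viewer,readout
c=viewer.camera_params("wrist");o,d=ray(c,(314,195));s=readout.sense()
print(o-s['position'],d, s['qpos'])
# cover tongue tip corners in scene/side
C={n:viewer.camera_params(n) for n in("scene","side")}
def tri(ps):
    A=[];b=[]
    for n,p in ps.items():
        o,d=ray(C[n],p);d/=np.linalg.norm(d);M=np.eye(3)-np.outer(d,d);A.append(M);b.append(M@o)
    return np.linalg.solve(sum(A),sum(b))
print(tri({"scene":(270+197/6,155+88/6),"side":(270+178/6,145+87/6)}))
print(tri({"scene":(270+98/6,155+170/6),"side":(270+100/6,145+176/6)}))
for th in (1.85,2.05,2.25):
  print(th,[proj(C[n],[tw(.006,(537,-71),(x,92+85.5*np.cos(th),64+85.5*np.sin(th))) for x in(-25,25)]).round(1).tolist() for n in C])
E
```

```text
[ -0.46646187  64.73813533 156.9808774 ] [-0.00250266 -0.24190011 -0.97030222] [ 0.26324519  0.50167053 -0.42683268  1.55119524  0.22082398  1.138288
 -0.21031073]
[564.21223182  50.76698104 139.08279834]
[505.88180051  63.29189348 118.80653655]
1.85 [[[304.9, 184.2], [316.9, 175.1]], [[304.6, 175.3], [312.9, 164.9]]]
2.05 [[[309.4, 188.4], [321.4, 179.2]], [[309.1, 178.6], [317.2, 168.1]]]
2.25 [[[313.6, 193.2], [325.4, 183.9]], [[313.1, 182.2], [321.2, 171.7]]]
```

The wrist camera sits 65 mm to +y and 157 mm above the TCP. The cover angle is about 1.95 rad, and the raised knob is near (520,-31,78). Next I shut the fingers and move to above the battery.

```bash
python3 -m handwheel '[[-0.05,-0.15,0,0,0,0,1],[-0.1,-0.3,0,0,0,0,1],[-0.1,-0.43,0.1,0,0,0,1],[-0.1,-0.43,0.2,0,0,0,1],[-0.1,-0.43,0.3,0,0,0,1],[-0.1,-0.43,0.37,0,0,0,1],[-0.1,-0.43,0.37,0,0,0,1],[-0.1,-0.43,0.37,0,0,0,1]]' 30
python3 - <<'E'
from h import *
from cell import readout, viewer
s=readout.sense();print(s['clock'],s['position'],s['opening'])
for n in("wrist","scene","side"):
    c=viewer.camera_params(n);im=viewer.snapshot(n)[:,:,::-1];cv2.imwrite(f"pics/{n}1.png",im)
    print(n,proj(c,[s['position']]),c['rvec'],c['tvec'])
a=cv2.imread("pics/side1.png")[140:260,260:400];b=cv2.imread("pics/scene1.png")[150:270,260:400]
cv2.imwrite("pics/ss1.png",cv2.resize(np.hstack([a,b]),None,fx=2.85,fy=2.85,interpolation=2))
E
```

```text
clock: 0.95
position: [520.2, -29.8, 115.2]
ee_rot: [[-0.0, 1.0, -0.002], [1.0, 0.0, 0.0], [0.0, -0.002, -1.0]]
wrist_force: [-0.0, -0.7, 0.0]
opening: 0.351
0.95 [520.23057667 -29.84595272 115.18348864] 0.3508395530706669
wrist [[315.72139464 242.53889137]] [-2.89550281e+00  2.04877212e-04  1.80877090e-03] [-519.53146663  -32.5499456   273.10547145]
scene [[314.95000392 195.44717771]] [ 2.12954664 -1.00300594  0.42363332] [-374.92094145  323.67782967  809.06746988]
side [[313.85892703 183.18072929]] [ 2.18352197 -1.26060169  0.4218936 ] [-321.05209313  378.80491191 1242.62089265]
```

View pics/wrist1.png

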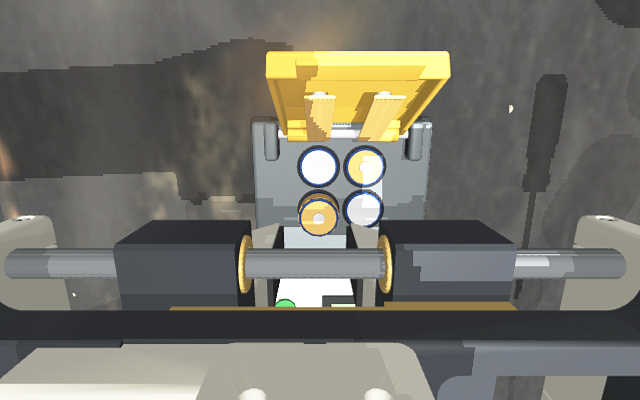

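View pics/ss1.png

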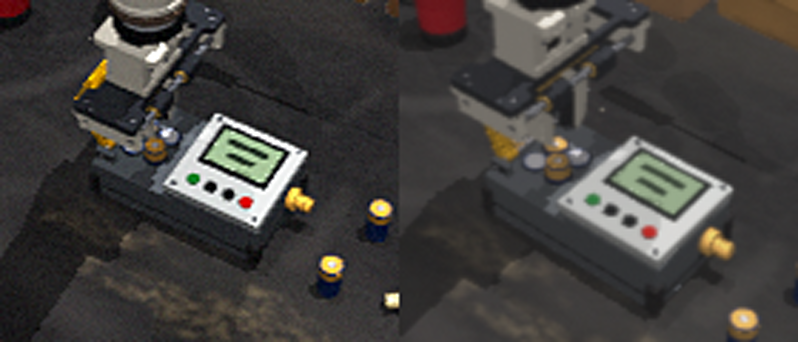

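In the wrist picture the fixed batteries are at (319,167), (365,166) and (363,209), and the raised knob is at (319,217). The fingers are still closing.

```bash
python3 - <<'E'
import cv2
im=cv2.imread("pics/wrist1.png")[40:250,240:460]
cv2.imwrite("pics/w1z.png",cv2.resize(im,None,fx=2.8,fy=2.8,interpolation=2))
E
python3 - <<'E'
from h import *
from cell import viewer
c=viewer.camera_params("wrist")
loc=[(-15.5,70),(15.5,70),(15.5,40)]
th,t,r=fit(loc,[onz(c,p,60) for p in [(319,167),(365,166.5),(363.5,209)]])
print(th,t,r.round(1).tolist()); b=tw(th,t,(-15.5,40,0));print(b)
for z in range(65,90,4):print(z,onz(c,(319,217),z)-b)
E
```

```text
0.007907895867752793 [539.84110886 -68.87938374] [[0.2, -0.2], [-0.0, -0.1], [-0.2, 0.3]]
[524.02528096 -29.00320554   0.        ]
65 [-8.12083901e-03 -3.62673768e+00  6.50000000e+01]
69 [-0.07243476 -2.333139   69.        ]
73 [-0.13674868 -1.03954031 73.        ]
77 [-0.2010626   0.25405837 77.        ]
81 [-0.26537652  1.54765705 81.        ]
85 [-0.32969044  2.84125574 85.        ]
89 [-0.39400436  4.13485442 89.        ]
```

View pics/w1z.png

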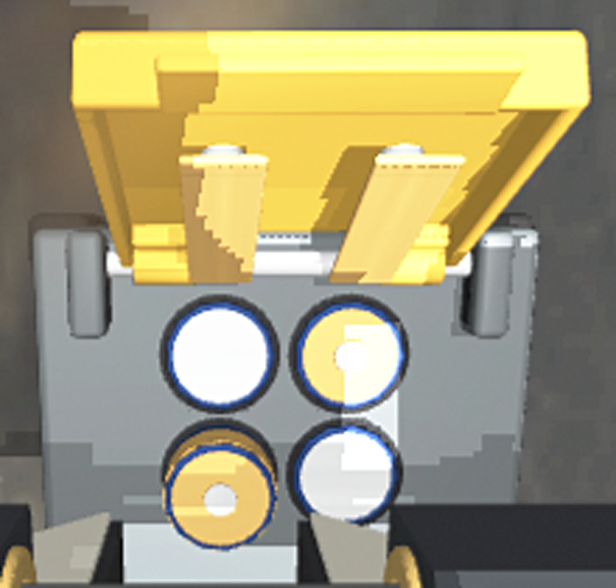

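Pose estimates agree: tester at about (539,-70), yaw about 0.007, battery at (523.5,-30), knob at z≈77. Pressing down now, slowly.

```bash
python3 -m handwheel '[[0,-0.01,0,0,0,0,1],[0,-0.01,0.03,0,0,0,1],[0,-0.01,0.06,0,0,0,1],[0,-0.01,0.09,0,0,0,1],[0,-0.01,0.115,0,0,0,1],[0,-0.01,0.13,0,0,0,1],[0,-0.01,0.145,0,0,0,1],[0,-0.01,0.155,0,0,0,1],[0,-0.01,0.165,0,0,0,1],[0,-0.01,0.17,0,0,0,1],[0,-0.01,0.17,0,0,0,1]]'
```

```text
clock: 2.2
position: [518.7, -29.9, 65.4]
ee_rot: [[-0.0, 1.0, 0.001], [1.0, 0.0, -0.0], [-0.0, 0.001, -1.0]]
wrist_force: [0.1, -0.6, -0.0]
opening: 0.002
```

```bash
python3 -m handwheel '[[0,0,0.006,0,0,0,1],[0,0,0.012,0,0,0,1],[0,0,0.016,0,0,0,1],[0,0,0.016,0,0,0,1]]'; python3 - <<'E'
from h import *
from cell import readout, viewer
im=viewer.snapshot("scene")[:,:,::-1];cv2.imwrite("pics/sc2.png",cv2.resize(im[155:265,270:400],None,fx=6,fy=6,interpolation=2))
E
```

```text
clock: 2.6
position: [519.3, -29.9, 61.4]
ee_rot: [[-0.0, 1.0, 0.002], [1.0, 0.0, -0.0], [-0.0, 0.002, -1.0]]
wrist_force: [-3.1, 0.0, 9.4]
opening: 0.002
```

View pics/sc2.png

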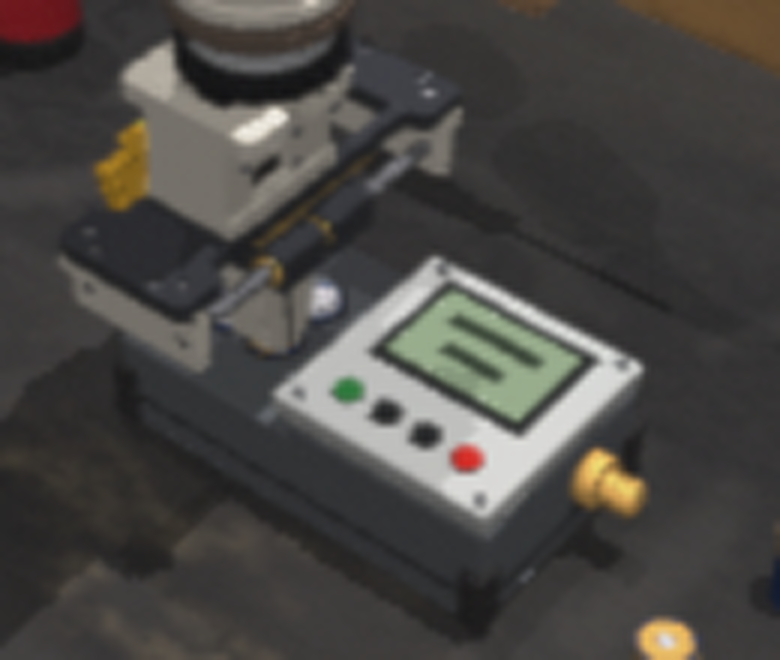

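The reading is 9.4 N at z=61.4, so the battery looks bottomed out. I'll raise the arm and check.

```bash
python3 -m handwheel '[[0,0,-0.08,0,0,0,1],[0,0,-0.2,0,0,0,1],[0,0,-0.36,0,0,0,1],[0,0,-0.46,0,0,0,1],[0,0,-0.46,0,0,0,1],[0,0,-0.46,0,0,0,1]]'
python3 - <<'E'
from h import *
from cell import readout, viewer
s=readout.sense();print(s['position'])
c=viewer.camera_params("wrist");im=viewer.snapshot("wrist")[:,:,::-1];cv2.imwrite("pics/wrist3.png",im);print(c['rvec'],c['tvec'])
im=viewer.snapshot("scene")[:,:,::-1];cv2.imwrite("pics/sc3.png",cv2.resize(im[155:265,270:400],None,fx=6,fy=6,interpolation=2))
print(onz(viewer.camera_params("scene"),(277,162),0))
E
```

```text
clock: 3.25
position: [519.4, -30.1, 199.9]
ee_rot: [[0.0, 1.0, 0.004], [1.0, -0.0, -0.001], [-0.001, 0.004, -1.0]]
wrist_force: [-0.1, 0.6, -0.4]
opening: 0.004
[519.37463207 -30.09695385 199.90905242]
[-2.89402652e+00  1.82711623e-03 -7.16429947e-03] [-519.80841608  -52.77152914  351.99490439]
[668.45748847 279.19751602   0.        ]
```

View pics/wrist3.png

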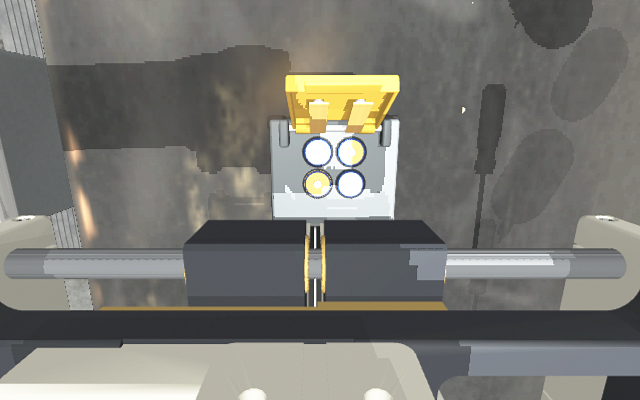

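View pics/sc3.png

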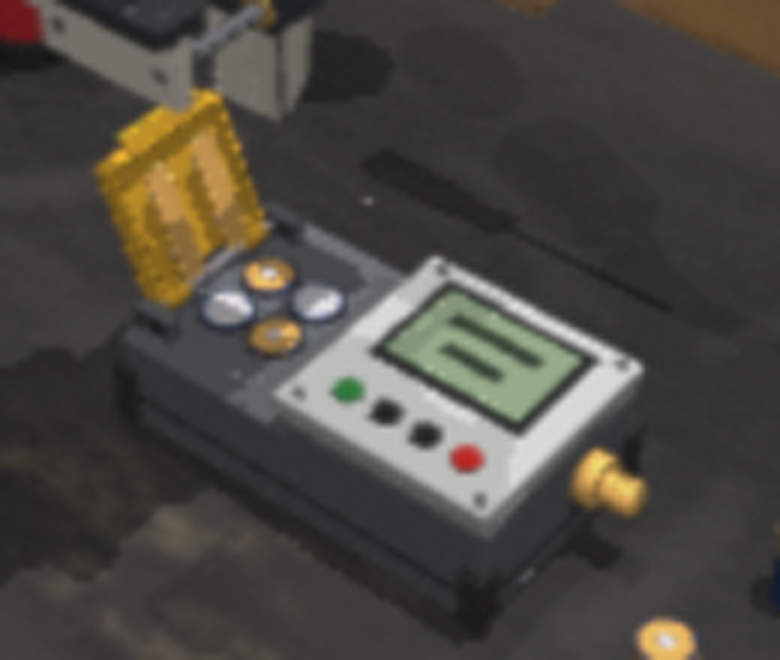

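All four battery tops are now level in both views (the pressed one at wrist pixel (317,184)). The tester has not shifted. Next I go over and beyond the open cover, then down behind it.

```bash
python3 -m handwheel '[[0.12,0.03,0,0,0,0,1],[0.27,0.063,0,0,0,0,1],[0.42,0.063,0,0,0,0,1],[0.42,0.063,0.05,0,0,0,1],[0.42,0.063,0.15,0,0,0,1],[0.42,0.063,0.25,0,0,0,1],[0.42,0.063,0.32,0,0,0,1],[0.42,0.063,0.32,0,0,0,1],[0.42,0.063,0.32,0,0,0,1]]'
python3 - <<'E'
from h import *
from cell import readout, viewer
s=readout.sense();print(s['position'])
for n,b in(("scene",(100,265,230,420)),("side",(90,240,230,390))):
    im=viewer.snapshot(n)[:,:,::-1];cv2.imwrite(f"pics/{n}4.png",cv2.resize(im[b[0]:b[1],b[2]:b[3]],None,fx=3.5,fy=3.5,interpolation=2))
E
```

```text
clock: 4.25
position: [535.8, 95.9, 101.0]
ee_rot: [[-0.001, 1.0, -0.003], [1.0, 0.001, -0.0], [-0.0, -0.003, -1.0]]
wrist_force: [-0.3, -0.2, 1.2]
opening: 0.001
[535.81042997  95.94874295 100.98937284]
```

View pics/scene4.png

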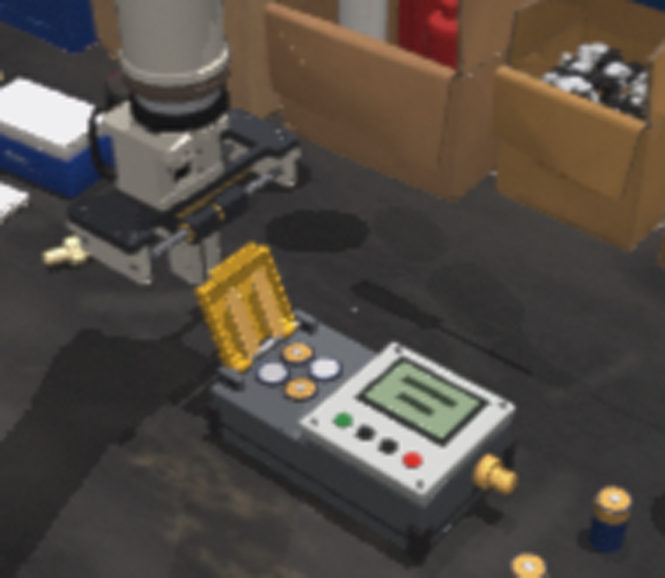

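View pics/side4.png

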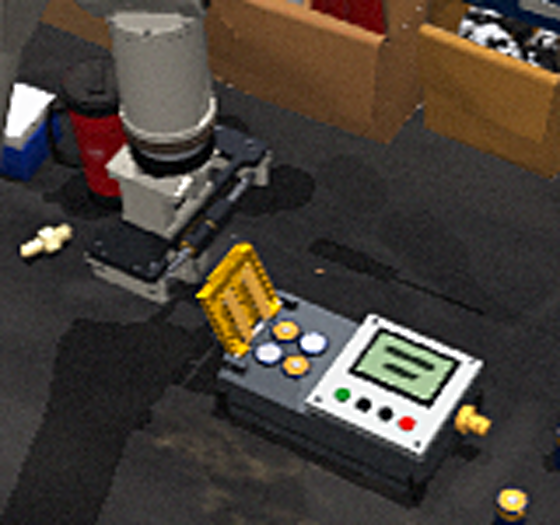

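The finger hangs clear beyond the cover's outer face. With the pin at about world (538, 21.5, 64), I now push −y high up, on the cover's tip, so the pin sees little horizontal force.

```bash
python3 -m handwheel '[[-0.03,0.005,-0.04,0,0,0,1],[-0.06,0.005,-0.06,0,0,0,1],[-0.085,0.005,-0.06,0,0,0,1],[-0.105,0.005,-0.06,0,0,0,1],[-0.125,0.005,-0.06,0,0,0,1],[-0.145,0.005,-0.06,0,0,0,1],[-0.165,0.005,-0.06,0,0,0,1]]'
```

```text
clock: 5.05
position: [538.6, 46.2, 120.5]
ee_rot: [[-0.0, 1.0, 0.0], [1.0, 0.0, 0.0], [0.0, 0.0, -1.0]]
wrist_force: [-0.5, 0.8, 1.0]
opening: 0.005
```

```bash
python3 -m handwheel '[[-0.017,0,-0.032,0,0,0,1],[-0.035,0,-0.033,0,0,0,1],[-0.055,0,-0.033,0,0,0,1],[-0.075,0,-0.032,0,0,0,1],[-0.095,0,-0.03,0,0,0,1],[-0.095,0,-0.03,0,0,0,1]]'
python3 - <<'E'
from h import *
from cell import readout, viewer
for n,b in(("scene",(130,265,250,400)),("side",(120,240,250,390))):
    im=viewer.snapshot(n)[:,:,::-1];cv2.imwrite(f"pics/{n}5.png",cv2.resize(im[b[0]:b[1],b[2]:b[3]],None,fx=4,fy=4,interpolation=2))
E
```

```text
clock: 5.65
position: [538.3, 16.2, 129.1]
ee_rot: [[0.001, 1.0, -0.0], [1.0, -0.001, -0.001], [-0.001, -0.0, -1.0]]
wrist_force: [-0.1, 0.0, -0.5]
opening: 0.005
```

View pics/scene5.png

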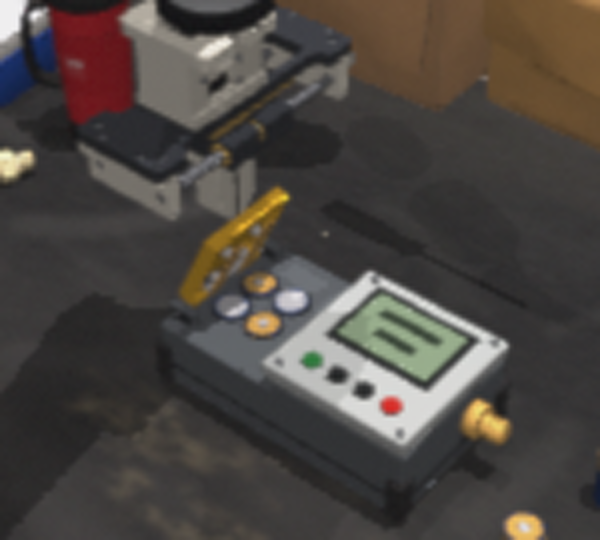

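View pics/side5.png

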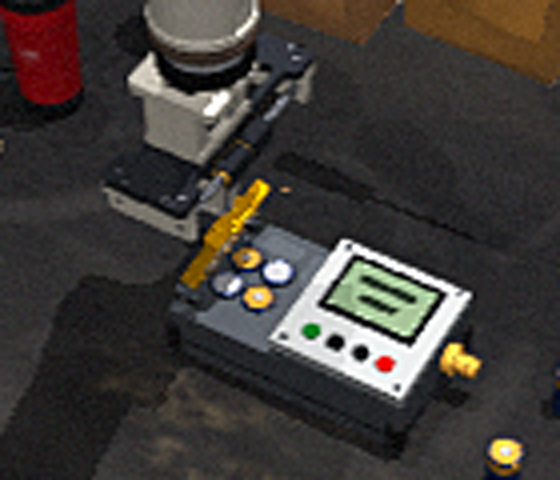

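The cover is past upright, moving freely with under 1 N, and the tester is unmoved. I continue the arc.

```bash
python3 -m handwheel '[[-0.015,0,0.004,0,0,0,1],[-0.031,0,0.01,0,0,0,1],[-0.05,0,0.018,0,0,0,1],[-0.066,0,0.027,0,0,0,1],[-0.09,0,0.044,0,0,0,1],[-0.112,0,0.064,0,0,0,1],[-0.112,0,0.064,0,0,0,1]]'
python3 - <<'E'
from h import *
from cell import readout, viewer
for n,b in(("scene",(130,265,250,400)),("side",(120,240,250,390))):
    im=viewer.snapshot(n)[:,:,::-1];cv2.imwrite(f"pics/{n}6.png",cv2.resize(im[b[0]:b[1],b[2]:b[3]],None,fx=4,fy=4,interpolation=2))
cv2.imwrite("pics/wrist6.png",viewer.snapshot("wrist")[:,:,::-1])
E
```

```text
clock: 6.45
position: [537.5, -18.0, 108.9]
ee_rot: [[0.002, 1.0, -0.002], [1.0, -0.002, -0.001], [-0.001, -0.002, -1.0]]
wrist_force: [0.1, -0.4, 0.2]
opening: 0.006
```

View pics/scene6.png

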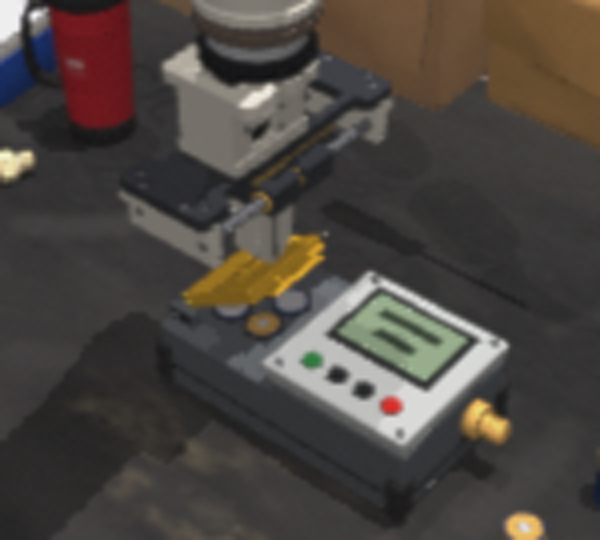

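View pics/wrist6.png

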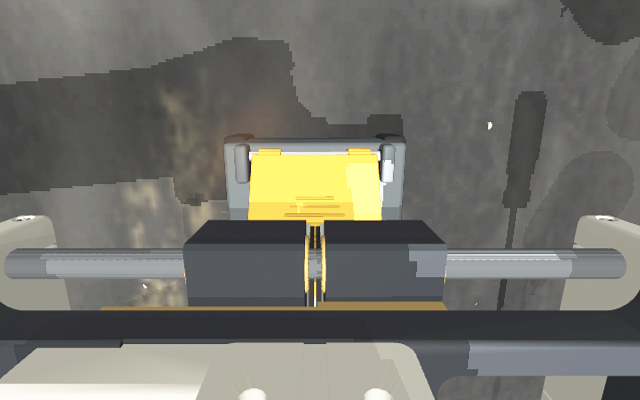

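The cover is at about 35° and its ridge faces up. I shift the fingertip to the hinge side of the ridge and follow the arc down to about 8°.

```bash
python3 -m handwheel '[[0.013,0,-0.015,0,0,0,1],[0.04,0,-0.01,0,0,0,1],[0.067,0,0.003,0,0,0,1],[0.067,0,0.018,0,0,0,1],[0.065,0,0.033,0,0,0,1],[0.056,0,0.046,0,0,0,1],[0.047,0,0.059,0,0,0,1],[0.04,0,0.07,0,0,0,1],[0.033,0,0.08,0,0,0,1],[0.027,0,0.095,0,0,0,1],[0.027,0,0.095,0,0,0,1]]'
python3 - <<'E'
from h import *
from cell import readout, viewer
for n,b in(("scene",(130,265,250,400)),("side",(120,240,250,390))):
    im=viewer.snapshot(n)[:,:,::-1];cv2.imwrite(f"pics/{n}7.png",cv2.resize(im[b[0]:b[1],b[2]:b[3]],None,fx=4,fy=4,interpolation=2))
cv2.imwrite("pics/wrist7.png",viewer.snapshot("wrist")[:,:,::-1])
E
```

```text
clock: 7.7
position: [538.1, -8.6, 80.9]
ee_rot: [[0.001, 1.0, -0.001], [1.0, -0.001, 0.0], [0.0, -0.001, -1.0]]
wrist_force: [-0.4, 0.8, 0.5]
opening: 0.009
```

View pics/scene7.png

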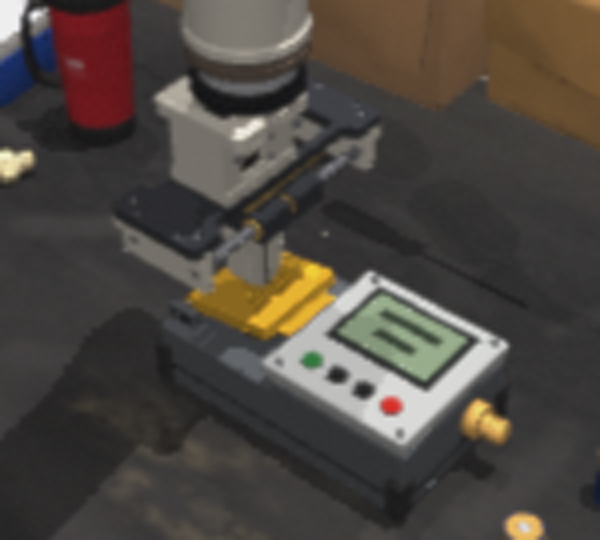

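View pics/side7.png

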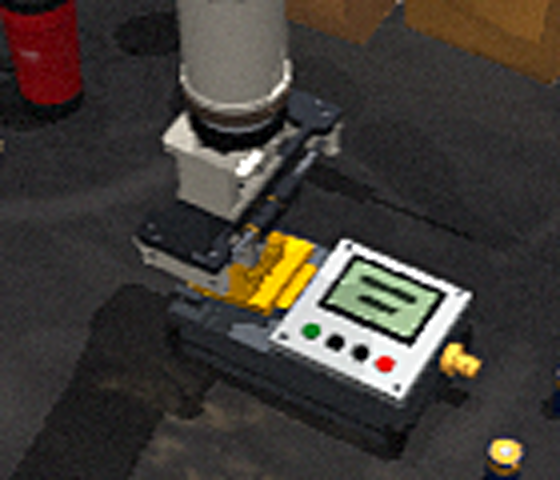

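View pics/wrist7.png

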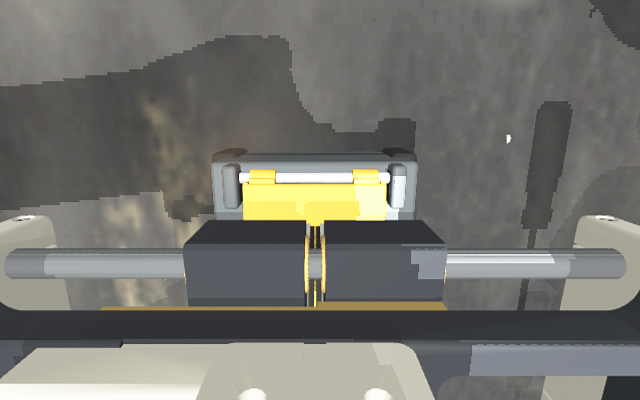

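```bash
python3 - <<'E'
from h import *
from cell import viewer
c=viewer.camera_params("wrist");print("now",onz(c,(315,178),64), "bracket", onz(c,(398,168),64))
c0=dict(c,rvec=np.array([-2.89550281,2.04877212e-04,1.80877090e-03]),tvec=np.array([-519.53146663,-32.5499456,273.10547145]))
print("start",onz(c0,(342,134.3),64),"bracket",onz(c0,(420,125),64))
im=cv2.imread("pics/wrist7.png")[140:225,200:430];cv2.imwrite("pics/w7z.png",cv2.resize(im,None,fx=3.4,fy=3.4,interpolation=2))
E
```

```text
now [538.05906512  22.99651143  64.        ] bracket [583.48952957  28.5165719   64.        ]
start [537.03171627  22.79620569  64.        ] bracket [586.19185978  28.56694688  64.        ]
```

View pics/w7z.png

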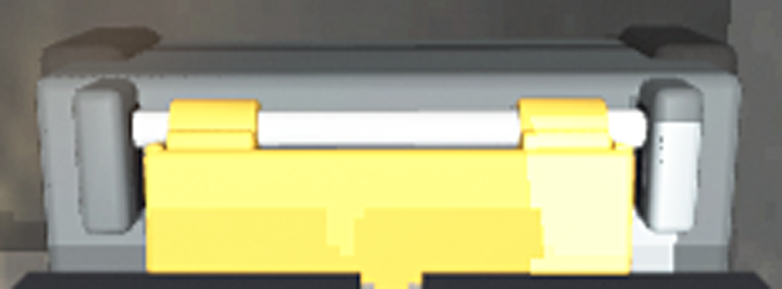

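The pin measures y=23.0, against 22.8 at the start, so the cover has not slid. Now I press it flat, straight down.

```bash
python3 -m handwheel '[[-0.002,0,0.006,0,0,0,1],[-0.003,0,0.012,0,0,0,1],[-0.003,0,0.018,0,0,0,1],[-0.003,0,0.024,0,0,0,1],[-0.003,0,0.024,0,0,0,1],[-0.003,0,0.024,0,0,0,1]]'
```

```text
clock: 8.45
position: [538.6, -9.0, 74.4]
ee_rot: [[0.001, 1.0, 0.0], [1.0, -0.001, 0.0], [0.0, 0.0, -1.0]]
wrist_force: [0.3, -1.9, 2.4]
opening: 0.003
```

```bash
python3 -m handwheel '[[0,0,0.004,0,0,0,1],[0,0,0.008,0,0,0,1],[0,0,0.008,0,0,0,1]]'
python3 - <<'E'
from h import *
from cell import viewer
for n,b in(("scene",(130,265,250,400)),("side",(120,240,250,390))):
    im=viewer.snapshot(n)[:,:,::-1];cv2.imwrite(f"pics/{n}8.png",cv2.resize(im[b[0]:b[1],b[2]:b[3]],None,fx=4,fy=4,interpolation=2))
E
```

```text
clock: 8.75
position: [538.8, -9.1, 73.6]
ee_rot: [[0.001, 1.0, 0.0], [1.0, -0.001, -0.001], [-0.001, 0.0, -1.0]]
wrist_force: [-4.2, -1.6, 18.3]
opening: 0.005
```

View pics/scene8.png

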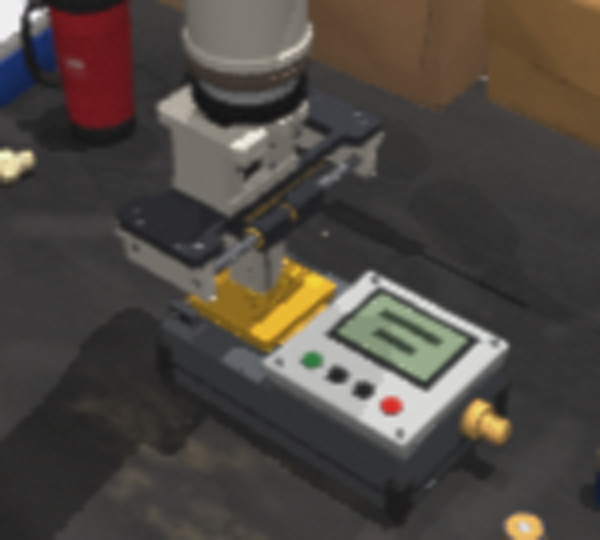

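At 18 N and z=73.6 (the flat height is 74), the cover is flat. Holding the press, I push towards the lip.

```bash
python3 -m handwheel '[[-0.01,0,0.006,0,0,0,1],[-0.02,0,0.006,0,0,0,1],[-0.03,0,0.006,0,0,0,1],[-0.04,0,0.006,0,0,0,1],[-0.048,0,0.006,0,0,0,1],[-0.056,0,0.006,0,0,0,1],[-0.064,0,0.006,0,0,0,1],[-0.07,0,0.006,0,0,0,1],[-0.074,0,0.006,0,0,0,1]]'
```

```text
clock: 9.75
position: [540.5, -25.9, 73.6]
ee_rot: [[-0.003, 1.0, 0.004], [1.0, 0.003, 0.004], [0.004, 0.004, -1.0]]
wrist_force: [-1.7, 9.4, 13.9]
opening: 0.004
```

```bash
python3 -m handwheel '[[-0.01,-0.005,0.005,0,0,0,1],[-0.018,-0.005,0.005,0,0,0,1],[-0.026,-0.005,0.005,0,0,0,1],[-0.03,-0.005,0.005,0,0,0,1],[-0.03,-0.005,0.005,0,0,0,1]]'
python3 - <<'E'
from h import *
from cell import viewer,readout
c=viewer.camera_params("wrist");im=viewer.snapshot("wrist")[:,:,::-1];cv2.imwrite("pics/wrist9.png",im);cv2.imwrite("pics/w9z.png",cv2.resize(im[140:225,200:430],None,fx=3.4,fy=3.4,interpolation=2))
print([(v,onz(c,(315,v),64)[1].round(1)) for v in range(150,220,5)])
im=viewer.snapshot("scene")[:,:,::-1];cv2.imwrite("pics/scene9.png",cv2.resize(im[130:265,250:400],None,fx=4,fy=4,interpolation=2))
E
```

```text
clock: 10.25
position: [540.7, -29.3, 73.5]
ee_rot: [[-0.007, 1.0, 0.008], [1.0, 0.007, 0.01], [0.01, 0.008, -1.0]]
wrist_force: [-1.0, 8.8, 10.2]
opening: 0.004
[(150, np.float64(17.8)), (155, np.float64(15.2)), (160, np.float64(12.6)), (165, np.float64(10.0)), (170, np.float64(7.4)), (175, np.float64(4.7)), (180, np.float64(2.0)), (185, np.float64(-0.6)), (190, np.float64(-3.4)), (195, np.float64(-6.1)), (200, np.float64(-8.9)), (205, np.float64(-11.6)), (210, np.float64(-14.4)), (215, np.float64(-17.2))]
```

View pics/w9z.png

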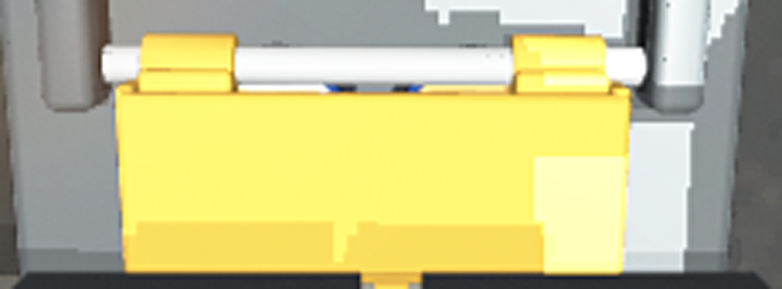

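View pics/scene9.png

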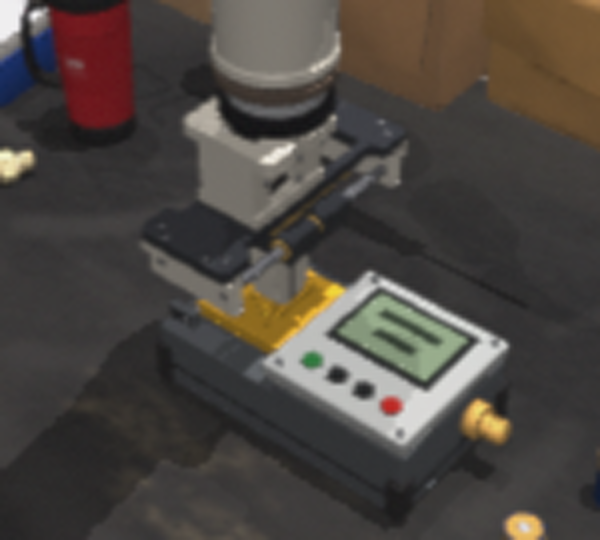

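The pin is now at y≈13.1 (wrist row 159), about 10 mm of slide, and the tongue is under the lip. One more small push confirms the stop.

```bash
python3 -m handwheel '[[-0.006,0,0.005,0,0,0,1],[-0.012,0,0.005,0,0,0,1],[-0.016,0,0.005,0,0,0,1],[-0.016,0,0.005,0,0,0,1]]'
```

```text
clock: 10.75
position: [540.9, -29.3, 73.3]
ee_rot: [[-0.01, 1.0, 0.008], [1.0, 0.01, 0.014], [0.014, 0.009, -1.0]]
wrist_force: [-4.0, 7.4, 14.2]
opening: 0.006
```

```bash
python3 -m handwheel '[[-0.015,0,0.003,0,0,0,1],[-0.03,0,0.003,0,0,0,1],[-0.03,0,0.003,0,0,0,1]]'
python3 - <<'E'
from h import *
from cell import viewer,readout
c=viewer.camera_params("wrist");im=viewer.snapshot("wrist")[:,:,::-1];cv2.imwrite("pics/w10z.png",cv2.resize(im[140:225,200:430],None,fx=3.4,fy=3.4,interpolation=2))
print([(v,onz(c,(315,v),64)[1].round(1)) for v in range(150,190,5)])
E
```

```text
clock: 11.05
position: [541.0, -29.8, 73.2]
ee_rot: [[-0.016, 1.0, 0.009], [1.0, 0.015, 0.022], [0.022, 0.009, -1.0]]
wrist_force: [-3.7, 15.0, 12.5]
opening: 0.001
[(150, np.float64(17.4)), (155, np.float64(14.8)), (160, np.float64(12.2)), (165, np.float64(9.6)), (170, np.float64(7.0)), (175, np.float64(4.3)), (180, np.float64(1.7)), (185, np.float64(-1.0))]
```

View pics/w10z.png

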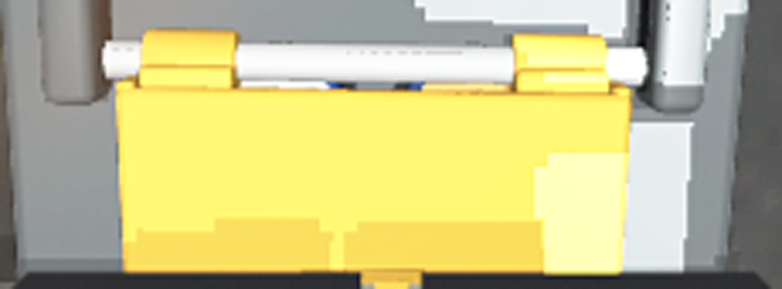

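At 15 N there is no further motion, so the cover is at the stop. I release, rise and check.

```bash
python3 -m handwheel '[[0,0,-0.005,0,0,0,1],[0.006,0,-0.02,0,0,0,1],[0.01,0,-0.1,0,0,0,1],[0.1,0,-0.25,0,0,0,1],[0.1,0,-0.4,0,0,0,1],[0,0,-0.5,0,0,0,1],[0,0,-0.5,0,0,0,1],[0,0,-0.5,0,0,0,1]]'
python3 - <<'E'
from h import *
from cell import viewer,readout
s=readout.sense();print(s['position'],s['wrist_force'])
c=viewer.camera_params("wrist");im=viewer.snapshot("wrist")[:,:,::-1];cv2.imwrite("pics/wrist11.png",im)
print(c['rvec'],c['tvec'])
for n,b in(("scene",(130,265,250,400)),("side",(120,240,250,390))):
    im=viewer.snapshot(n)[:,:,::-1];cv2.imwrite(f"pics/{n}11.png",cv2.resize(im[b[0]:b[1],b[2]:b[3]],None,fx=5,fy=4.4,interpolation=2))
E
```

```text
clock: 11.9
position: [539.7, -34.4, 223.6]
ee_rot: [[-0.013, 1.0, 0.01], [1.0, 0.013, 0.022], [0.021, 0.01, -1.0]]
wrist_force: [-0.2, 0.3, -1.3]
opening: 0.003
[539.73333988 -34.35045654 223.55864227] [-0.20799347  0.33427649 -1.30594626]
[-2.91647169 -0.01614924 -0.01820723] [-541.14931366  -64.08800944  370.94428475]
```

View pics/scene11.png

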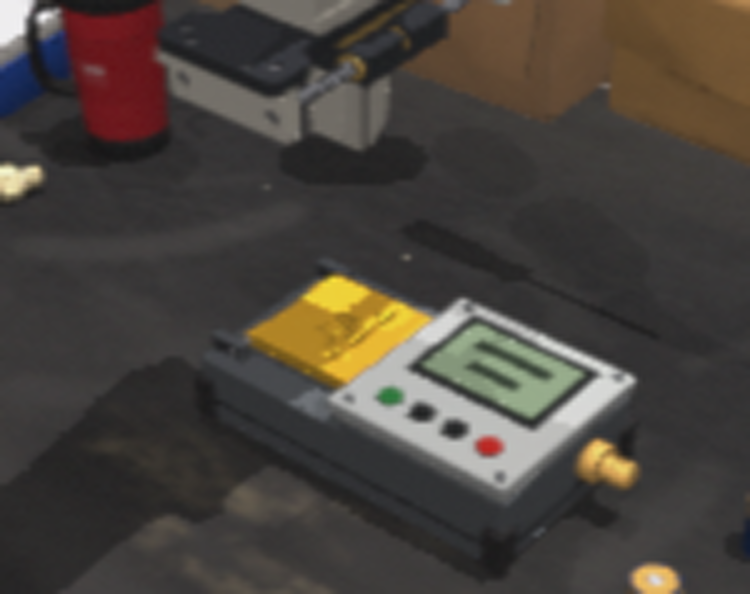

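View pics/side11.png

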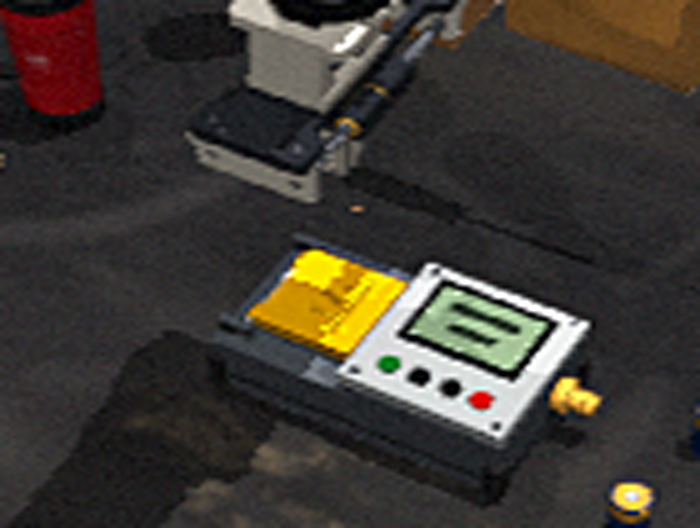

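View pics/wrist11.png

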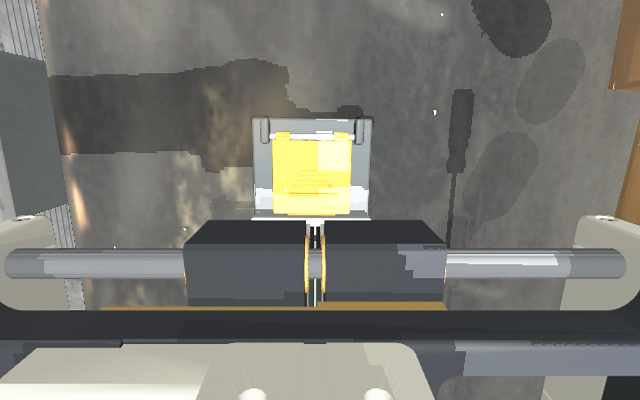

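The cover lies flat and shut by itself, its front (wrist row about 213) up against the lip, with the pin at row 136. One numeric check before handing in.

```bash
python3 - <<'E'
from h import *
from cell import viewer
c=viewer.camera_params("wrist")
im=cv2.imread("pics/wrist11.png");cv2.imwrite("pics/w11z.png",cv2.resize(im[110:222,240:390],None,fx=5,fy=5,interpolation=2))
print("pin",onz(c,(312,136),64)[1],"front wall",onz(c,(312,213.5),74)[1],"lip",onz(c,(312,218.5),80)[1],"rear edge",onz(c,(312,118.5),58)[1])
E
```

```text
pin 15.945666919939805 front wall -58.97448165876128 lip -62.30307849891153 rear edge 32.46265721164395
```

View pics/w11z.png

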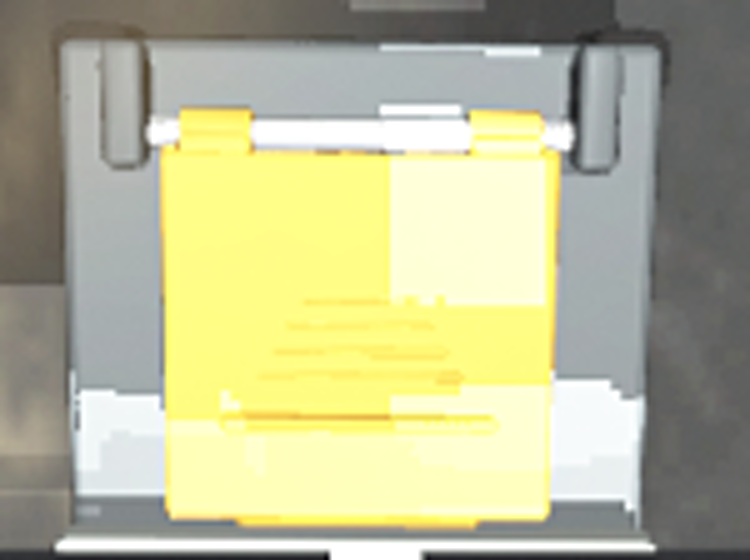

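Front wall to lip gap is 3.3 mm (3.0 expected when fully home), which implies about 9.7 mm of slide. Pin to rear edge gives about 8.5 mm. Both exceed 7 mm, so I'm handing in.

```bash
python3 -c "
from cell import env,readout
print(readout.sense()['clock'],env.job_done())"
```

```text
the job is handed in; nothing more can be done
12.05 None
```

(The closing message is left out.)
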